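# Bed a pump cover on the checking plate

## Robot

A 6-joint arm with a two-finger parallel gripper is mounted at the origin on the work surface. World frame = base frame: x ahead of the robot, y to its left, z up, the work surface at z = 0. Lengths are in m, angles in rad, forces in N, time in s.
With the tool pointing down it reaches from about 0.35 to 0.875 m from the base axis. Payload 4.2 kg.
Tool frame: the origin (TCP) lies at the very end of the fingers, on their centre line; the grasp point (between the pads) lies 19 mm behind it; z points along the fingers, y is the direction in which the jaws open and shut (so a half turn about z gives the same grasp; the last joint's range is limited). The gripper opens to 85 mm and grips with 20 to 120 N. Pads are 22 mm wide; open, the fingers measure 114 mm over their backs; the gripper's body (76 mm by 85 mm) begins 54 mm behind the grasp point. The pads swing forward as they close: fully open they stand 13 mm farther back than shut.
Start: joints at [-0.863, 0.385, 0.008, 0, -1.194, -0.259], TCP at [0.271, -0.563, 0.204] pointing down, gripper open.
Joint ranges: [-3.14, 3.14], [-1.21, 2.06], [-1.07, 1.41], [-3.16, 2.05], [-2.99, -0.16], [-3.1, 3.1]. Speed limits (rad/s): [2.79, 2.79, 3.14, 3.14, 3.14, 3.14].

## Interface

Orientations are given as a 3x3 rotation matrix whose columns are the frame's x, y, z axes.
In Python, from bench import r gives the robot as it stands. The module is installed in compiled form; this text tells all that it offers.
- The arm moves only by the shell command python3 -m creep 'ROWS' [OPENING] [FORCE]. ROWS is JSON, a list of rows, each an object of numbers: "x", "y", "z": the shift along the tool's x, y, z in mm; "turn": the turn about the tool's z in rad. A call has 1 to 12 rows; each row shifts and turns the commanded pose from where the row before left it, along the tool's axes as they then stand; what a row does not reach is not made up. A row lasts 1/8 s, in which the tool goes at most 62.5 mm and 10.7 degrees, less where a joint would pass 70% of its speed; a pose out of reach is approached as far as the arm can. A call is refused whole if a number of a shift passes 62.5 or a number of a turn 0.188, either way. A call with a gripper value outside its range is refused whole. OPENING is the opening, from 0 (shut) to 1 (fully open), set as the call begins (- or left out, the last holds). The fingers move at their own pace and stop on an object; FORCE is the grip in N (left out, the last holds). Time passes only in rows, so rows that do not move let the fingers close. It gives the time, the measured TCP pose, the force and the opening at its end, in the units of the state.
- r.state(): the state, without advancing time (a new reading comes with each control period).
- r.camera(name): name is "side" or "top" or "wrist"; returns the picture (480x640x3 uint8, red, green, blue); there is no depth.
- r.camera_params(name): a dict with "intrinsics" (3x3 intrinsics, pixels), "origin" and "attitude" of the camera in the world. Camera axes: x right, y down, z forward; pixel columns grow to the right and rows downward; lengths in m; the calibration is good to about 2 mm. A picture is of the moment at which its call begins: read the wrist's pose just before it. camera_params takes no time and is no camera call; for the wrist camera it gives the pose at the moment of the call.
- r.close_job(): hands the job in, once; it reports no verdict.
The state is a dict: "t": time; "qpos": joint angles; "joint_velocities": joint speeds; "joint_efforts": joint torques, N m; "tcp_pos": TCP position; "tcp_rot": TCP orientation; "wrist_force": force on the tool from outside, world axes, zero at the start; "moment": the same for the moment, N m; "opening": finger opening in m.
Only numpy, scipy, OpenCV 4.12 (cv2) and the standard library are available. Lean on these libraries where they do the work, as an engineer would, in place of code of your own. Each camera call takes 0.05 s, during which the arm holds its last target.

## Task

Bed the aluminium pump cover's joint face on the small round checking plate: take it by its grip rib and set it gently flange down in the middle of the plate, no edge hanging over the rim, with the rib turned half a right angle or more away from the long side of the plate's base. Bear down with about a kilo of hand pressure, never more than two, and under that steady pressure swivel the cover about its own middle until the rib lies along the long side of the base, still with no edge hanging over. Then let go and leave it lying flat and centred there, with everything else on the bench as it was.

Things in the scene. Friction and masses are not known exactly. Their poses are not given: they have to be found in the camera images.
- stand: The checking plate's fixed grey base casting, 170 x 100 x 12 mm; origin in the middle of its underside, on the bench. Its x axis runs along the long side (a small level vial lies across the -x end); z is up.
- plate_axis (a point): Point on the upright axis of the checking plate, 62 mm above the bench. The plate is a flat round steel disc, 100 mm across, 14 mm thick, on levelling screws over the middle of the base. Its top is NOT measured: it lies within 8 mm above or below this point, as the screws are set, so feel for it. It rests on rubber pads and can only go straight down, about 1 mm per 12 N. Axes as the base.
- cover_mid (a point): The loose aluminium pump cover, 0.2 to 0.35 kg, flange down on the bench at the start. This point is on the axis of its round flange, 24 mm above its underside. The flange is 90 mm across and 8 mm thick, with a low round pad, 64 mm across, to 12 mm above the underside. Its z axis is up, its x axis runs along the grip rib.
- cover_rib (a point): Where to grip the cover: middle of the straight rib cast on its top, 36 mm above the underside. The rib is 50 mm long (along x), 14 mm wide (along y, flat parallel sides) and reaches from 12 to 48 mm above the underside. It is off centre: its middle is 12 mm from the flange's axis, towards the cover's +y.
- bearing: Bystander: a loose ball bearing, 52 mm across, 15 mm high, lying flat; origin at the centre of its underside.
- socket: Bystander: a loose steel socket standing on end, 29 mm across, 63 mm high; origin at the centre of its underside.
- gear: Bystander: a loose dark gear wheel, 63 mm across, 20 mm high, lying flat; origin at the centre of its underside.
- driver: Bystander: a loose screwdriver with a blue handle, 200 mm long, lying on the bench.
- hammer: Bystander: a loose hammer, 280 mm long, lying on the bench.
- ratchet: Bystander: a loose ratchet wrench, 200 mm long, lying on the bench.
- can: Bystander: a loose spray can, 62 mm across, 170 mm high, standing upright; origin at the centre of its underside.
Things that resemble listed ones, but are neither listed nor needed, are in the scene too. Of the things that look like the part that bears cover_mid, the middle-sized one is meant.

How it is judged:
By the outcome, as a careful person would: the job done as asked, in the order asked, and still so for the second after the job is handed in, with the robot touching nothing.
It also fails if it takes over 53 s, if anything falls off the work surface, if the arm or the gripper's body presses on something with over 40 N, if the wrist force passes 120 N, or if a joint passes its speed limit or range.

## Working session

There is one attempt and no reset: what is moved stays moved. The work goes in short steps, Python scripts to look and compute and a shell command to move; the robot and the scene stay as the last step left them, time stands still between calls to the robot, and variables do not carry over. Pictures are saved under pics/ and viewed, and the job is handed in when it is done.

```bash
mkdir -p pics
python3 - <<'E'
from bench import r
import cv2
s=r.state(); print(s['t'],s['tcp_pos'],s['tcp_rot'],s['wrist_force'],s['opening'])
for n in ['side','top','wrist']:
    p=r.camera_params(n); print(n,p)
    cv2.imwrite(f'pics/{n}0.png',r.camera(n)[:,:,::-1])
E
```

```text
0.0 [ 0.27091753 -0.56251426  0.20331224] [[-9.01071990e-01 -4.33668361e-01 -1.01021444e-03]
 [-4.33669532e-01  9.01069930e-01  1.92850513e-03]
 [ 7.39421941e-05  2.17582118e-03 -9.99997630e-01]] [-0.00120971 -0.01131227  0.84739043] 0.08523010404452068
side {'intrinsics': array([[608.24385833,   0.        , 320.15999654],
       [  0.        , 608.24385833, 236.86824608],
       [  0.        ,   0.        ,   1.        ]]), 'origin': array([0.57216707, 0.91187475, 1.15646505]), 'attitude': array([[-9.99951550e-01,  7.47900909e-03, -6.40009912e-03],
       [ 9.84361705e-03,  7.60207832e-01, -6.49605384e-01],
       [ 7.00090512e-06, -6.49636911e-01, -7.60244621e-01]])}
top {'intrinsics': array([[522.5102162 ,   0.        , 316.84103286],
       [  0.        , 522.5102162 , 225.76162289],
       [  0.        ,   0.        ,   1.        ]]), 'origin': array([0.43033467, 0.00602162, 1.21112685]), 'attitude': array([[ 0.02632417, -0.99098527,  0.1313592 ],
       [-0.99961947, -0.0250115 ,  0.0116332 ],
       [-0.00824284, -0.13161545, -0.99126658]])}
wrist {'intrinsics': array([[429.08161788,   0.        , 319.31066444],
       [  0.        , 429.08161788, 239.23762483],
       [  0.        ,   0.        ,   1.        ]]), 'origin': array([ 0.19965093, -0.59533613,  0.37274188]), 'attitude': array([[-0.43396656,  0.85758569,  0.27607935],
       [ 0.90092666,  0.41239219,  0.13514376],
       [ 0.00204439,  0.30737512, -0.95158623]])}
```

View pics/top0.png

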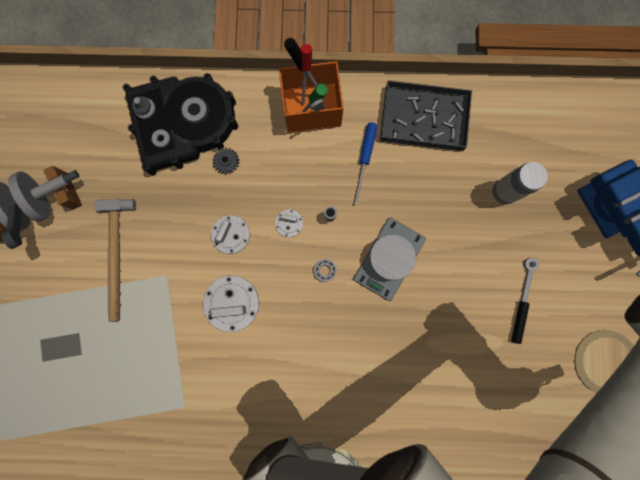

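View pics/side0.png

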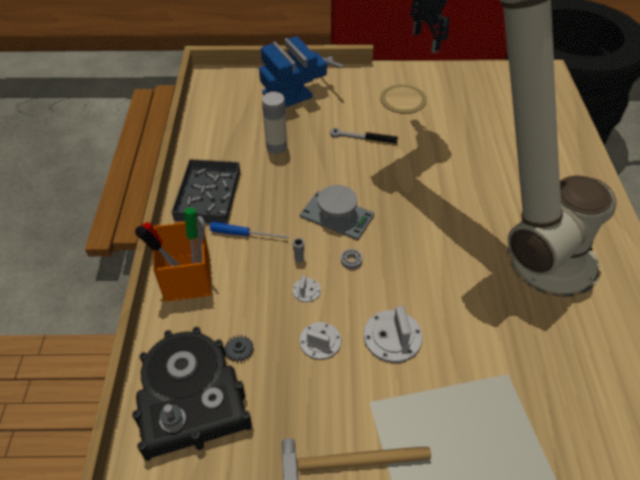

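View pics/wrist0.png

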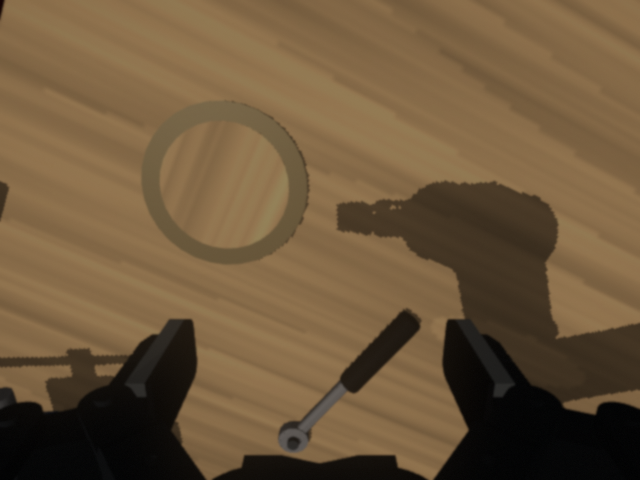

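Three covers appear in the top view: small at (289,223), middle at (230,235) and large at (231,304). The middle-sized one at (230,235) is meant. I'll confirm it in an enlarged crop, and crop the plate too.

```bash
cat > h.py <<'E'
import numpy as np
from bench import r
def P(name):
    p=r.camera_params(name); return p['intrinsics'],np.array(p['origin']),np.array(p['attitude'])
def back(name,uv,z,par=None):
    K,o,R=par or P(name); d=R@np.linalg.inv(K)@np.array([uv[0],uv[1],1.]); return o+d*(z-o[2])/d[2]
def proj(name,p,par=None):
    K,o,R=par or P(name); c=K@(R.T@(np.array(p)-o)); return c[:2]/c[2]
E
python3 - <<'E'
import cv2,numpy as np
a=cv2.imread('pics/top0.png'); 
c1=cv2.resize(a[200:340,190:310],None,fx=4.2,fy=4.2,interpolation=cv2.INTER_CUBIC)
cv2.imwrite('pics/c1.png',c1)
cv2.imwrite('pics/c2.png',cv2.resize(a[210:310,340:440],None,fx=6,fy=6,interpolation=cv2.INTER_CUBIC))
b=cv2.imread('pics/side0.png')
cv2.imwrite('pics/c3.png',cv2.resize(b[170:370,280:440],None,fx=3,fy=3,interpolation=cv2.INTER_CUBIC))
from h import *
for n,uv in [('s',(289,223)),('m',(230,235)),('l',(231,304))]: print(n,back('top',uv,0.008))
print(back('top',(211,235),.008)-back('top',(249,235),.008))
E
```

```text
s [0.59461159 0.08503873 0.008     ]
m [0.56306441 0.22104105 0.008     ]
l [0.40489117 0.21112045 0.008     ]
[-0.00224118  0.08828053  0.        ]
```

View pics/c1.png

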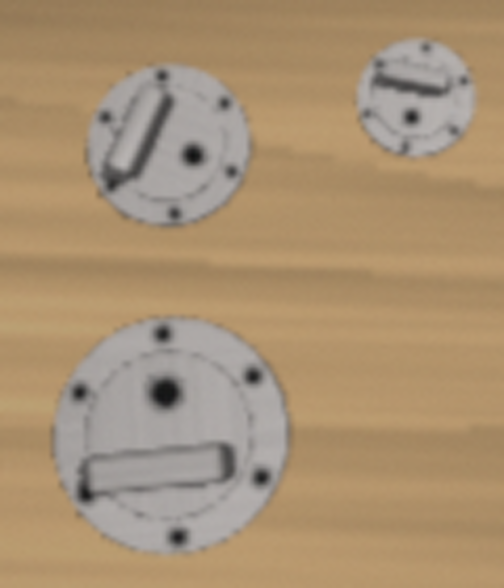

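View pics/c2.png

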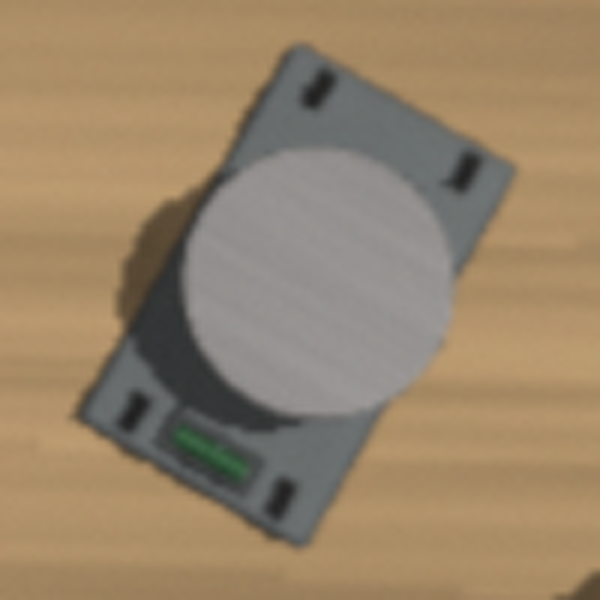

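View pics/c3.png

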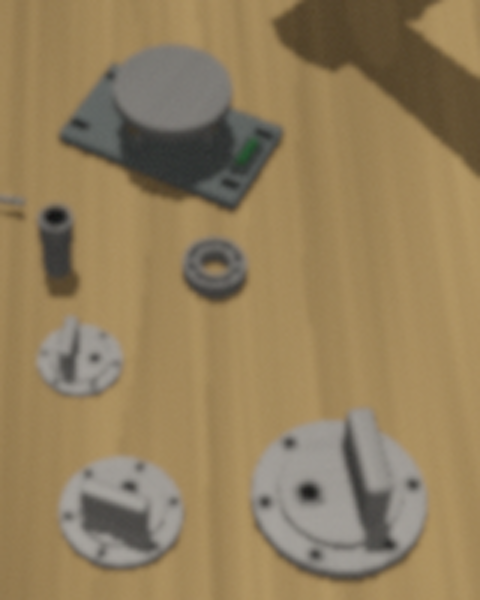

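Confirmed: in crop c1 the middle cover's flange is centred at about (230,234.5) and measures 88 mm across, with its rib running lower-left to upper-right. Next I'll fit models of the cover and base to both fixed cameras and check the overlays.

```bash
cat > fit.py <<'E'
from h import *
import cv2
def circ(c,rad,z): 
    t=np.linspace(0,2*np.pi,60); return np.c_[c[0]+rad*np.cos(t),c[1]+rad*np.sin(t),np.full(60,z)]
def rect(c,th,lx,ly,z,off=(0,0)):
    ex=np.array([np.cos(th),np.sin(th)]);ey=np.array([-ex[1],ex[0]])
    return np.array([[*(np.array(c)+ex*(off[0]+a*lx/2)+ey*(off[1]+b*ly/2)),z] for a,b in [(1,1),(1,-1),(-1,-1),(-1,1),(1,1)]])
def cover(c,th,z0=0): return [circ(c,.045,z0+.008),rect(c,th,.05,.014,z0+.048,(0,.012)),rect(c,th,.05,.014,z0+.012,(0,.012))]
def overlay(img,name,polys,box,f,out,par=None):
    x0,y0,x1,y1=box
    im=cv2.resize(img[y0:y1,x0:x1],None,fx=f,fy=f,interpolation=cv2.INTER_CUBIC)
    for k,p in enumerate(polys):
        q=np.array([proj(name,a,par) for a in p]); q=(q-[x0,y0]+.5)*f-.5
        cv2.polylines(im,[np.round(q*8).astype(np.int32)],False,[(0,0,255),(0,255,0),(255,0,0)][k%3],1,cv2.LINE_AA,3)
    cv2.imwrite(out,im)
E
python3 - <<'E'
from fit import *
c=lambda u,v:back('top',(u/6+340-.4,v/6+210-.4),.012)
K=[c(300,45),c(518,170),c(303,547),c(78,415)]
for i in range(4): print(np.linalg.norm(K[i]-K[(i+1)%4]))
m=sum(K)/4; print('base',m); d=(K[0]+K[1]-K[2]-K[3])/2; print(np.arctan2(d[1],d[0]))
for z in (.054,.062,.07): print('plate z',z,back('top',(318/6+339.6,281/6+209.6),z))
k=lambda u,v,z:back('top',(u/4.2+190-.4,v/4.2+200-.4),z)
cc=k(168,145,.008); print('cover',cc)
a=k(160,89,.048);b=k(118,172,.048); print(a,b,np.linalg.norm(a-b),np.arctan2(*(a-b)[1::-1]),(a+b)/2-cc)
# rib offset direction -> +y
o=((a+b)/2-cc)[:2]; print(np.linalg.norm(o),np.arctan2(o[1],o[0])-np.pi/2)
E
```

```text
0.09596490236121581
0.16668369243231626
0.09812989348990248
0.16672345418319387
base [ 0.51802341 -0.14880992  0.012     ]
-0.5160646876488691
plate z 0.054 [ 0.51942186 -0.14989538  0.054     ]
plate z 0.062 [ 0.51880594 -0.14881742  0.062     ]
plate z 0.07 [ 0.51819002 -0.14773946  0.07      ]
cover [0.56508579 0.22206924 0.008     ]
[0.59069124 0.22064048 0.048     ] [0.54544078 0.24089071 0.048     ] 0.04957494430171175 -0.4207848139983184 [0.00298022 0.00869636 0.04      ]
0.00919284114802838 -0.33015438703190525
```

Run:
```python
from fit import *
t=cv2.imread('pics/top0.png'); s=cv2.imread('pics/side0.png')
C=(.5645,.2225);th=-.44; B=(.518,-.149);tb=-.516
cv=cover(C,th)
pl=[circ(B,.05,.062),rect(B,tb,.17,.10,.012),circ(B,.05,.055)]
overlay(t,'top',cv,(200,205,260,265),9,'pics/o1.png'); overlay(s,'side',cv,(290,310,350,370),9,'pics/o2.png')
overlay(t,'top',pl,(345,210,435,310),6,'pics/o3.png'); overlay(s,'side',pl,(290,170,390,250),6,'pics/o4.png')
a=np.hstack([cv2.imread('pics/o1.png')[:400] if 0 else cv2.resize(cv2.imread('pics/o1.png'),(400,400)),cv2.resize(cv2.imread('pics/o2.png'),(400,400))]);cv2.imwrite('pics/o12.png',a)
```

```text
(no output)
```

View pics/o12.png

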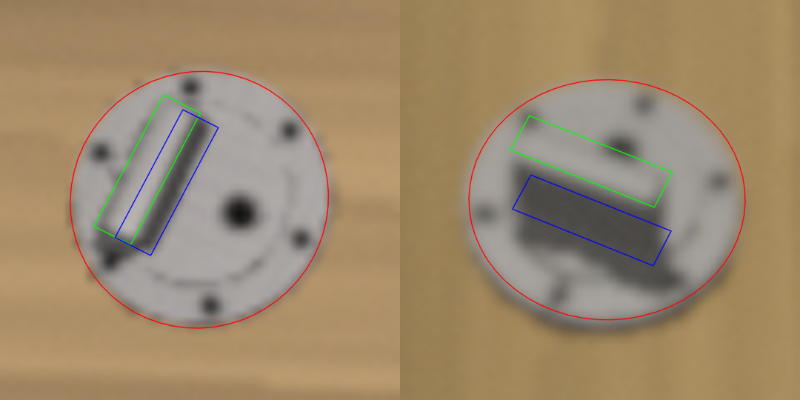

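View pics/o3.png

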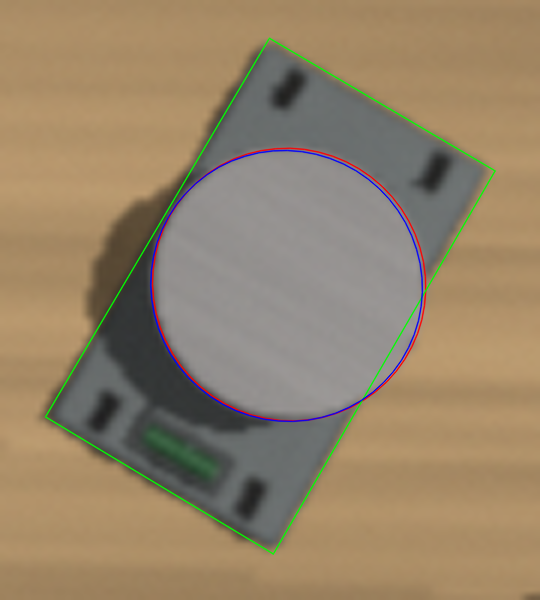

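View pics/o4.png

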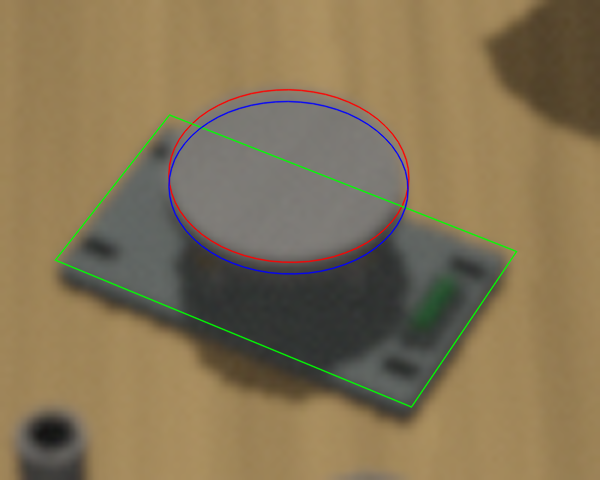

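Both overlays fit to within about 1–2 mm. The cover is near (0.5645, 0.2225) with its rib at -0.44 rad, and the base is at (0.518, -0.149) at -0.516 rad. Next I'll move above the rib.

```bash
python3 -m creep '[{"x":-44,"y":42},{"x":-44,"y":42},{"x":-44,"y":42},{"x":-44,"y":42},{"x":-44,"y":42},{"x":-44,"y":42},{"x":-44,"y":42},{"x":-44,"y":42},{"x":-44,"y":42},{"x":-44,"y":42},{"x":-44,"y":42},{"x":-44,"y":42}]'
python3 -m creep '[{"x":-43,"y":42},{"x":-43,"y":42},{"turn":0.178},{"turn":0.178},{"turn":0.178},{"turn":0.178},{"turn":0.178},{}]'
python3 - <<'E'
from bench import r
import cv2
s=r.state(); print(s['t'],s['tcp_pos'],s['tcp_rot'],s['wrist_force'],s['qpos'])
p=r.camera_params('wrist')
import pickle; pickle.dump((p['intrinsics'],p['origin'],p['attitude']),open('w1.pkl','wb'))
cv2.imwrite('pics/w1.png',r.camera('wrist')[:,:,::-1])
E
```

```text
0.15 [ 0.27098156 -0.56266922  0.20358215] [[-9.01016165e-01 -4.33784722e-01 -8.28165938e-04]
 [-4.33785495e-01  9.01015028e-01  1.43671251e-03]
 [ 1.22966019e-04  1.65374757e-03 -9.99998625e-01]] [-0.62398867 -0.81328878  0.60634764] [-8.63386785e-01  3.85375387e-01  6.94693889e-03 -3.27178832e-04
 -1.19399807e+00 -2.58599097e-01]schema error: expected keys x, y, z, turn
schema error: expected keys x, y, z, turn
```

View pics/w1.png

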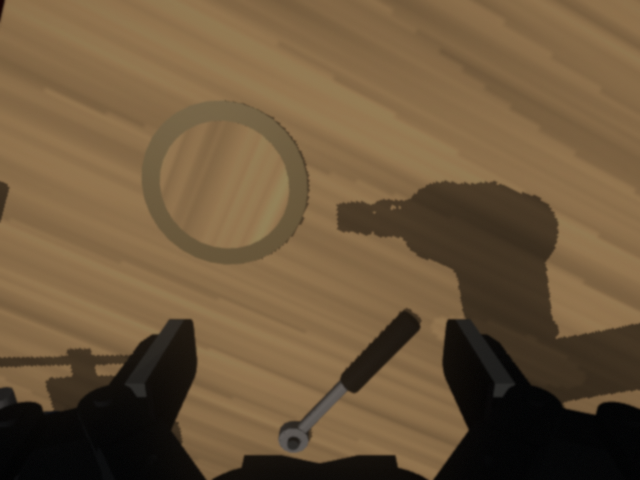

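The moves were refused because every row needs all four keys, so the arm hasn't moved.

```bash
python3 -m creep '[{"x":-44,"y":42,"z":0,"turn":0},{"x":-44,"y":42,"z":0,"turn":0},{"x":-44,"y":42,"z":0,"turn":0},{"x":-44,"y":42,"z":0,"turn":0},{"x":-44,"y":42,"z":0,"turn":0},{"x":-44,"y":42,"z":0,"turn":0},{"x":-44,"y":42,"z":0,"turn":0},{"x":-44,"y":42,"z":0,"turn":0},{"x":-44,"y":42,"z":0,"turn":0},{"x":-44,"y":42,"z":0,"turn":0},{"x":-44,"y":42,"z":0,"turn":0},{"x":-44,"y":42,"z":0,"turn":0}]'
```

```text
t: 1.7
tcp_pos: [0.5285, 0.1221, 0.2045]
tcp_rot: [[-0.901, -0.434, 0.0], [-0.434, 0.901, 0.0], [-0.0, -0.0, -1.0]]
wrist_force: [0.6, 0.3, 0.3]
opening: 0.0853
```

```bash
python3 -m creep '[{"x":-43,"y":42,"z":0,"turn":0},{"x":-43,"y":42,"z":0,"turn":0},{"x":0,"y":0,"z":0,"turn":0.178},{"x":0,"y":0,"z":0,"turn":0.178},{"x":0,"y":0,"z":0,"turn":0.178},{"x":0,"y":0,"z":0,"turn":0.178},{"x":0,"y":0,"z":0,"turn":0.178},{"x":0,"y":0,"z":0,"turn":0}]'
cat > look.py <<'E'
import sys,pickle,cv2
from h import *
s=r.state(); print(s['t'],np.round(s['tcp_pos'],4),'a',np.arctan2(s['tcp_rot'][1][0],s['tcp_rot'][0][0]),np.round(s['wrist_force'],2),np.round(s['qpos'],2),s['opening'])
for n in sys.argv[2:]:
    p=P(n); pickle.dump((p,s),open(f'{n}{sys.argv[1]}.pkl','wb')); cv2.imwrite(f'pics/{n}{sys.argv[1]}.png',r.camera(n)[:,:,::-1])
E
python3 look.py 2 wrist
python3 - <<'E'
from fit import *
import pickle
p,s=pickle.load(open('wrist2.pkl','rb'))
overlay(cv2.imread('pics/wrist2.png'),'wrist',cover((.5645,.2225),-.44),(0,0,640,480),1.25,'pics/w2o.png',p)
E
```

```text
t: 2.7
tcp_pos: [0.5691, 0.233, 0.2041]
tcp_rot: [[-0.905, 0.425, -0.001], [0.425, 0.905, -0.0], [0.0, -0.0, -1.0]]
wrist_force: [0.1, -0.6, -0.4]
opening: 0.0852
2.7 [0.5691 0.233  0.2041] a 2.7023847713328695 [ 0.14 -0.58 -0.4 ] [ 0.65  0.37 -0.02 -0.   -1.19 -2.66] 0.0852043748061923
```

View pics/w2o.png

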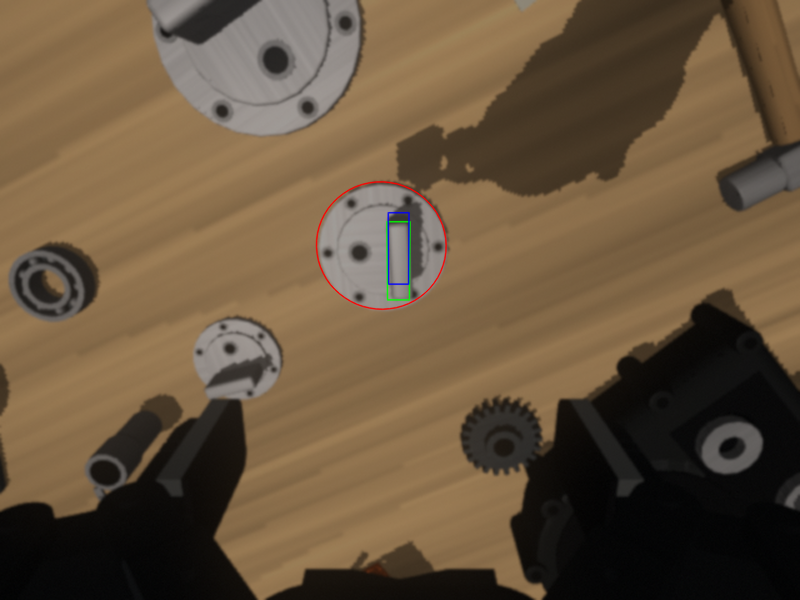

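The wrist view agrees with the model: flange at about (382,245) in the picture, scaled 1.25x. I'll enlarge it to refine the fit.

Run:
```python
from fit import *
import pickle
p,s=pickle.load(open('wrist2.pkl','rb'))
im=cv2.imread('pics/wrist2.png')
B=(245,135,365,255)
overlay(im,'wrist',cover((.5645,.2225),-.44),B,5,'pics/w2z.png',p)
overlay(im,'wrist',[],B,5,'pics/w2n.png',p)
```

```text
(no output)
```

View pics/w2z.png

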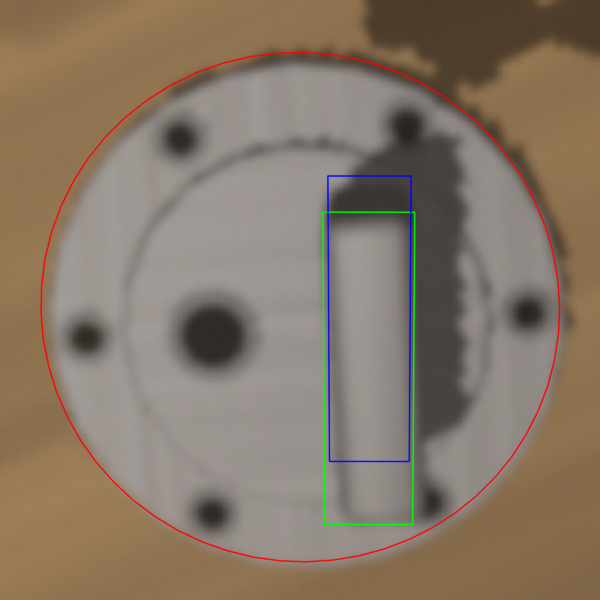

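View pics/w2n.png

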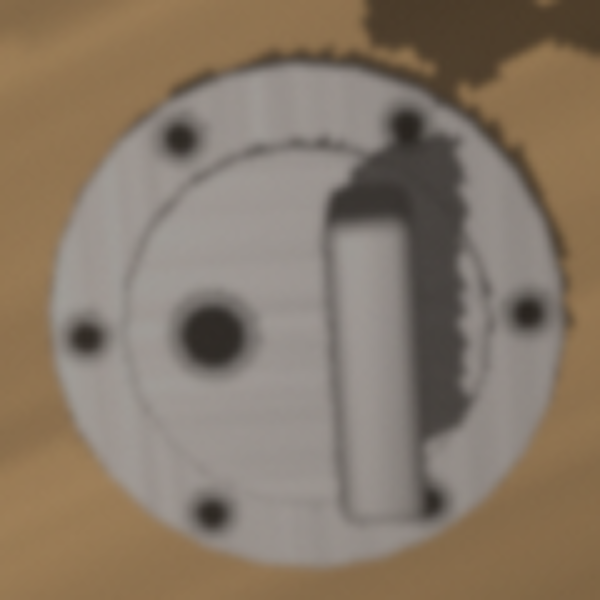

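Run:
```python
from fit import *
import pickle
p,s=pickle.load(open('wrist2.pkl','rb'))
k=lambda u,v,z:back('w',((u+.5)/5+245-.5,(v+.5)/5+135-.5),z,p)
rim=np.array([k(u,v,.008)[:2] for u,v in [(50,308),(567,300),(305,60),(309,567),(120,490),(487,498)]])
A=np.c_[2*rim,np.ones(len(rim))];x=np.linalg.lstsq(A,(rim**2).sum(1),rcond=None)[0];c=x[:2];print('c',c,'rad',np.sqrt(x[2]+c@c))
TL,TR,BL,BR=[k(u,v,.048)[:2] for u,v in [(331,220),(409,220),(345,521),(424,521)]]
d=((TL+TR)-(BL+BR))/2;print('len',np.linalg.norm(d),'th',np.arctan2(-d[1],-d[0]),np.arctan2(d[1],d[0]),'wid',np.linalg.norm(TL-TR),np.linalg.norm(BL-BR))
m=(TL+TR+BL+BR)/4;print('rib',m,m-c)
th=-.385
for th in (-.385,-.4): print(c+.012*np.array([-np.sin(th),np.cos(th)]))
overlay(cv2.imread('pics/wrist2.png'),'wrist',cover(c,-.39),(245,135,365,255),5,'pics/w2z2.png',p)
t=cv2.imread('pics/top0.png');overlay(t,'top',cover(c,-.39),(200,205,260,265),9,'pics/o1b.png')
```

```text
c [0.56624085 0.22318919] rad 0.04497247763881536
len 0.04826294151445626 th -0.39153412077391464 2.7500585328158786 wid 0.011892315573151074 0.012590124947664465
rib [0.57055943 0.2344894 ] [0.00431858 0.01130021]
[0.57074756 0.23431077]
[0.57091387 0.23424192]
```

View pics/w2z2.png

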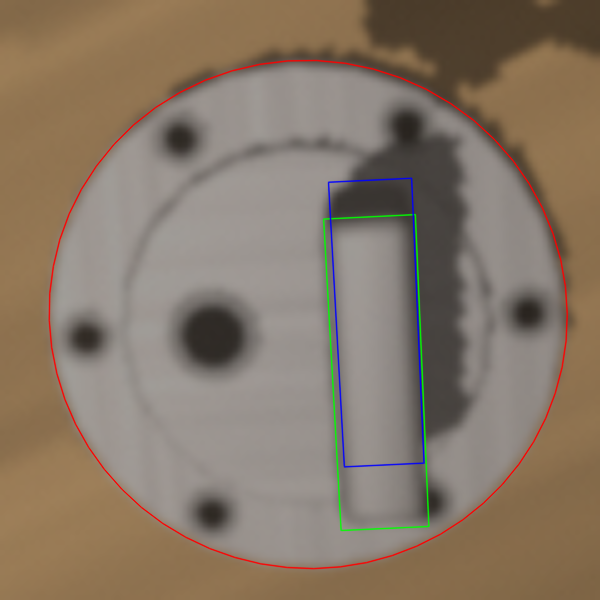

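View pics/o1b.png

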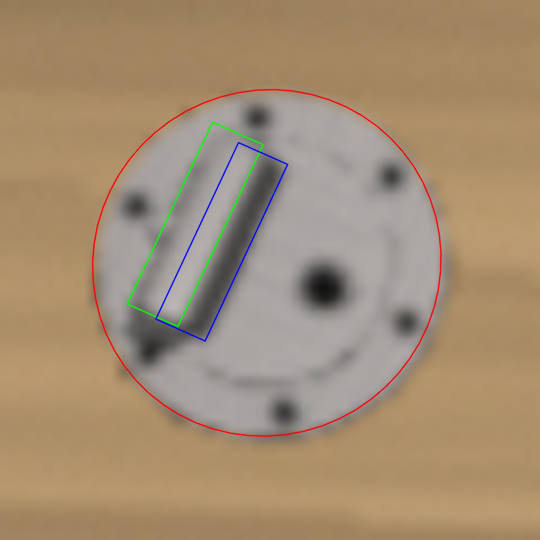

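The wrist fit is sound: rim radius 44.97 mm, rib angle -0.39. I'll descend onto the rib.

```bash
python3 -m creep '[{"x":-0.9,"y":1.9,"z":0,"turn":-0.049},{"x":0,"y":0,"z":35,"turn":0},{"x":0,"y":0,"z":40,"turn":0},{"x":0,"y":0,"z":40,"turn":0},{"x":0,"y":0,"z":30,"turn":0},{"x":0,"y":0,"z":20,"turn":0},{"x":0,"y":0,"z":12,"turn":0},{"x":0,"y":0,"z":6,"turn":0},{"x":0,"y":0,"z":4,"turn":0},{"x":0,"y":0,"z":0,"turn":0}]'
python3 -m creep '[{"x":0,"y":0,"z":0,"turn":0},{"x":0,"y":0,"z":0,"turn":0},{"x":0,"y":0,"z":0,"turn":0},{"x":0,"y":0,"z":0,"turn":0},{"x":0,"y":0,"z":0,"turn":0},{"x":0,"y":0,"z":0,"turn":0}]' 0 60
```

```text
t: 4.0
tcp_pos: [0.5711, 0.2346, 0.0178]
tcp_rot: [[-0.924, 0.382, 0.001], [0.382, 0.924, 0.0], [-0.0, 0.001, -1.0]]
wrist_force: [0.1, 0.8, -0.5]
opening: 0.0853
t: 4.75
tcp_pos: [0.5707, 0.2342, 0.0177]
tcp_rot: [[-0.924, 0.382, -0.0], [0.382, 0.924, -0.0], [0.0, -0.0, -1.0]]
wrist_force: [-1.9, -0.3, 3.1]
opening: 0.0116
```

The opening reads 11.6 mm against a nominal 14 mm. I'll lift slightly and check the grip.

```bash
python3 -m creep '[{"x":0,"y":0,"z":-2,"turn":0},{"x":0,"y":0,"z":-8,"turn":0},{"x":0,"y":0,"z":-20,"turn":0},{"x":0,"y":0,"z":-10,"turn":0},{"x":0,"y":0,"z":0,"turn":0},{"x":0,"y":0,"z":0,"turn":0}]'
python3 look.py 3 wrist side
python3 - <<'E'
import cv2,numpy as np
b=cv2.imread('pics/side3.png')[250:400,230:430]; a=cv2.imread('pics/wrist3.png')
cv2.imwrite('pics/m3.png',np.hstack([cv2.resize(a,(400,300)),cv2.resize(b,(400,300))]))
E
```

```text
t: 5.5
tcp_pos: [0.5703, 0.2342, 0.0567]
tcp_rot: [[-0.924, 0.382, -0.001], [0.383, 0.924, -0.0], [0.001, -0.001, -1.0]]
wrist_force: [0.7, 0.3, -3.1]
opening: 0.0111
5.5 [0.5703 0.2342 0.0567] a 2.7490916228751 [ 0.65  0.3  -3.11] [ 0.65  0.51 -0.2  -0.   -0.87 -2.61] 0.011124198245544685
```

View pics/m3.png

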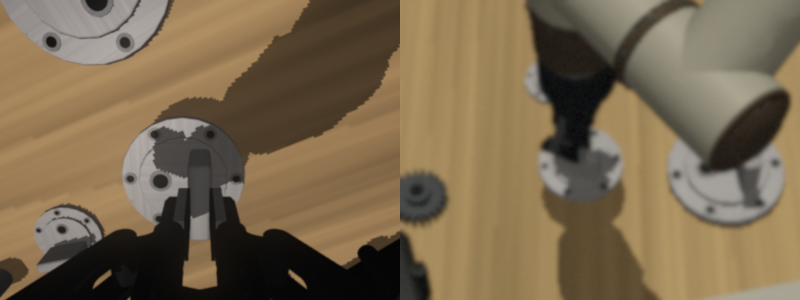

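The cover is held and lifted: its flange is at (184,175) in the left panel and it casts its shadow below. I'll measure its pose in the tool frame from the wrist image.

Run:
```python
from fit import *
import pickle
p,s=pickle.load(open('wrist3.pkl','rb'))
t=np.array(s['tcp_pos'])
th=-.392; c=t[:2]-.012*np.array([-np.sin(th),np.cos(th)])
print(c)
overlay(cv2.imread('pics/wrist3.png'),'wrist',cover(c,th,t[2]-.0177),(180,170,410,400),2.6,'pics/w3z.png',p)
```

```text
[0.56573835 0.22307897]
```

View pics/w3z.png

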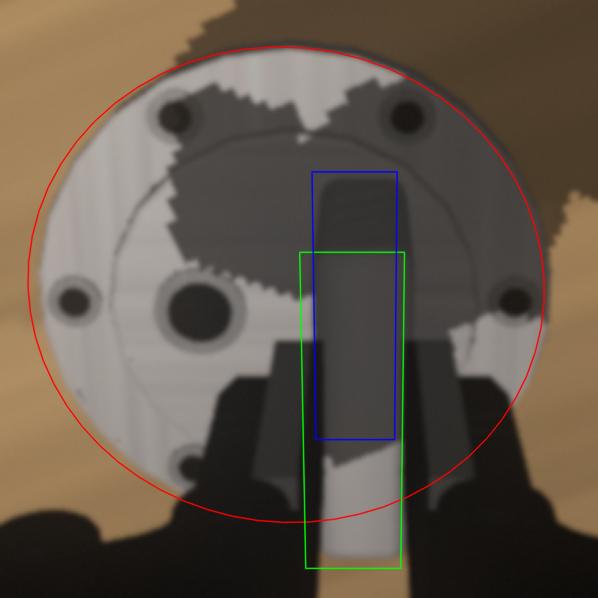

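Run:
```python
from fit import *
import pickle
from scipy.optimize import least_squares
p2,s2=pickle.load(open('wrist2.pkl','rb'));p3,s3=pickle.load(open('wrist3.pkl','rb'))
c0=np.array([.56624,.22319]);th0=-.3915
R=lambda t:np.array([[np.cos(t),-np.sin(t)],[np.sin(t),np.cos(t)]])
H2=[(180,139,.008),(407,127,.008),(529,312,.008),(87,337,.008),(212,513,.008),(212,336,.012)]
L=[]
for u,v,z in H2:
    w=back('w',((u+.5)/5+244.5,(v+.5)/5+134.5),z,p2)[:2]; L.append([*(R(th0).T@(w-c0)),z])
L=np.array(L); print(np.round(L*1000,1), np.linalg.norm(L[:,:2],axis=1)*1000)
H3=np.array([(176,117),(407,117),(515,302),(75,302),(190,467),(200,312)],float); H3=(H3+.5)/2.6+np.array([179.5,169.5])
def res(q,full=False):
    c,th,z=q[:2],q[2],q[3]
    out=[proj('w',[*(c+R(th)@l[:2]),z+l[2]],p3) for l in L]
    return (np.array(out)-H3).ravel()
t=np.array(s3['tcp_pos']);x=least_squares(res,[.5657,.2231,-.39,.039]);print(x.x,np.round(x.fun,2))
a=np.arctan2(s3['tcp_rot'][1][0],s3['tcp_rot'][0][0]);ex=np.array([np.cos(a),np.sin(a)]);ey=np.array([np.sin(a),-np.cos(a)])
d=x.x[:2]-t[:2];print('cover centre in tool x,y mm',d@ex*1e3,d@ey*1e3,'ang',x.x[2]+np.pi-a,'dz',t[2]-x.x[3])
# and before grasp in world
```

```text
[[-32.8 -19.8   8. ]
 [-33.   18.7   8. ]
 [ -0.2  38.5   8. ]
 [  0.6 -38.5   8. ]
 [ 33.7 -19.1   8. ]
 [  0.6 -16.4  12. ]] [38.30743709 37.90729798 38.45258492 38.54984931 38.73986372 16.44162016]
[ 0.56623218  0.224666   -0.40644643  0.0390066 ] [-0.38 -0.13  0.08  0.69  0.18  0.09 -0.07 -0.59  0.97  0.13 -0.71 -0.2 ]
cover centre in tool x,y mm 0.1447473362132058 -10.34476508438351 ang -0.013945396039223734 dz 0.01770425053779305
```

The heights agree exactly. The rib has to be centred between the pads, so the roughly 1.5 mm lateral difference is wrist-camera bias, and the top camera shows the same. In the tool frame I take the cover centre as (0, -12) mm. Now I'll lift and carry it over the plate, then turn it to 1.0 rad from the base's long side.

```bash
python3 -m creep '[{"x":0,"y":0,"z":-25,"turn":0},{"x":0,"y":0,"z":-30,"turn":0},{"x":0,"y":0,"z":-20,"turn":0},{"x":-6,"y":-25,"z":0,"turn":0},{"x":-12,"y":-48,"z":0,"turn":0},{"x":-12,"y":-48,"z":0,"turn":0},{"x":-12,"y":-48,"z":0,"turn":0},{"x":-12,"y":-48,"z":0,"turn":0},{"x":-12,"y":-48,"z":0,"turn":0},{"x":-12,"y":-48,"z":0,"turn":0},{"x":-8,"y":-35,"z":0,"turn":0},{"x":-4,"y":-18,"z":0,"turn":0}]'
python3 -m creep '[{"x":0,"y":0,"z":0,"turn":-0.1},{"x":0,"y":0,"z":0,"turn":-0.15},{"x":0,"y":0,"z":0,"turn":-0.15},{"x":0,"y":0,"z":0,"turn":-0.15},{"x":0,"y":0,"z":0,"turn":-0.15},{"x":0,"y":0,"z":0,"turn":-0.116},{"x":0,"y":0,"z":0,"turn":-0.06},{"x":0,"y":0,"z":0,"turn":0}]'
python3 look.py 4 wrist side top
```

```text
t: 7.1
tcp_pos: [0.512, -0.1403, 0.1312]
tcp_rot: [[-0.923, 0.385, -0.003], [0.385, 0.923, 0.0], [0.003, -0.001, -1.0]]
wrist_force: [0.3, 0.3, -4.1]
opening: 0.0114
t: 8.1
tcp_pos: [0.5134, -0.1381, 0.1317]
tcp_rot: [[-0.886, -0.465, -0.002], [-0.465, 0.886, 0.0], [0.001, 0.001, -1.0]]
wrist_force: [0.1, -1.0, -3.8]
opening: 0.0109
8.1 [ 0.5134 -0.1381  0.1317] a -2.658428328592047 [ 0.1  -0.98 -3.78] [ 0.04  0.29 -0.32 -0.   -0.95 -1.13] 0.010906844531795521
```

View pics/wrist4.png

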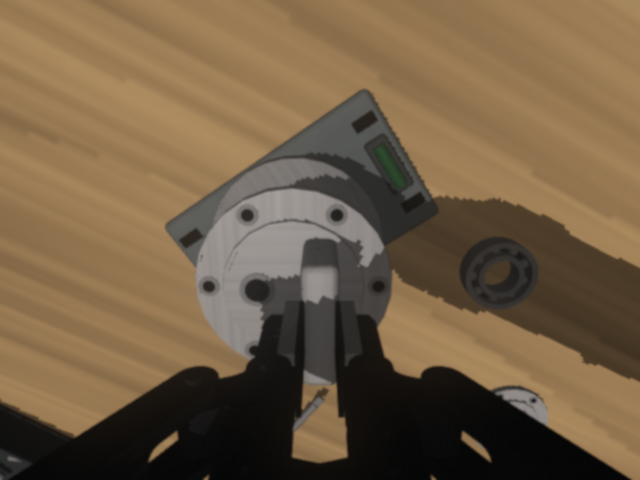

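View pics/side4.png

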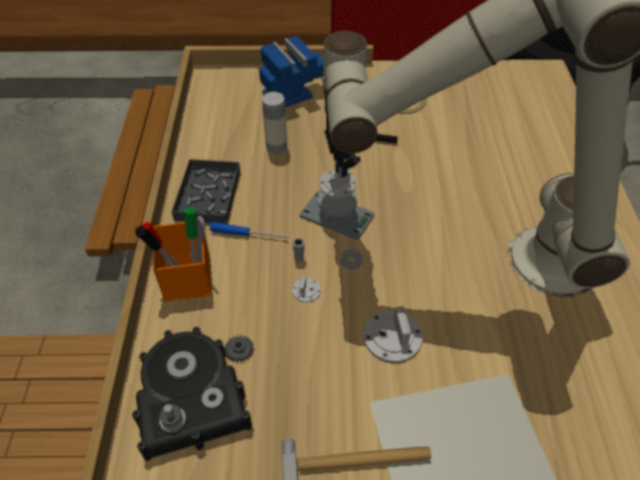

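View pics/top4.png

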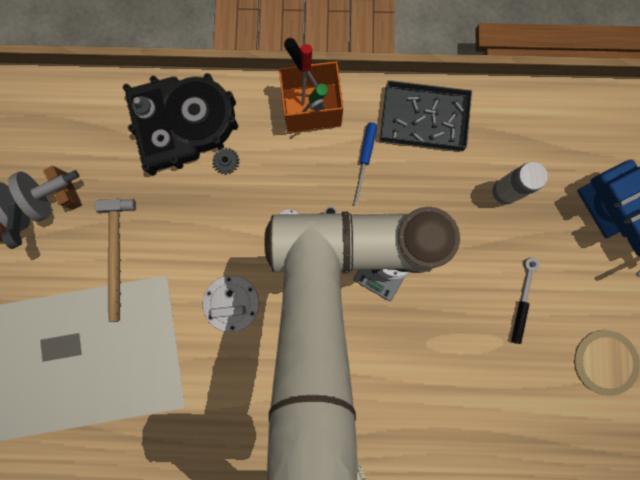

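The wrist view shows the held cover over the plate, with the plate's arc at (215–385, 160–250) beyond the rim. I'll overlay the models to compare plate, base and cover in one image.

Run:
```python
from fit import *
import pickle
p,s=pickle.load(open('wrist4.pkl','rb'))
t=np.array(s['tcp_pos'])
a=np.arctan2(s['tcp_rot'][1][0],s['tcp_rot'][0][0]); th=a+np.pi; c=t[:2]-.012*np.array([-np.sin(th),np.cos(th)]); print(c,th)
B=(.5185,-.149)
po=[circ(B,.05,.06),rect(B,-.516,.17,.10,.012),circ(B,.05,.046),circ(c,.045,t[2]-.0177+.008)]
overlay(cv2.imread('pics/wrist4.png'),'wrist',po,(150,80,450,305),2.6,'pics/w4z.png',p)
q=pickle.load(open('side4.pkl','rb'))[0]
overlay(cv2.imread('pics/side4.png'),'side',po,(280,130,400,250),5,'pics/s4z.png',q)
```

```text
[ 0.51895595 -0.14872149] 0.483164324997746
```

View pics/w4z.png

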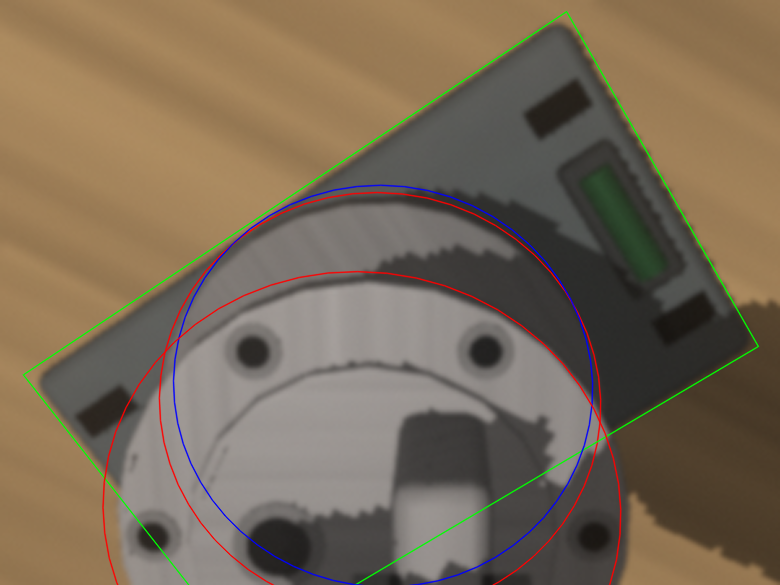

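View pics/s4z.png

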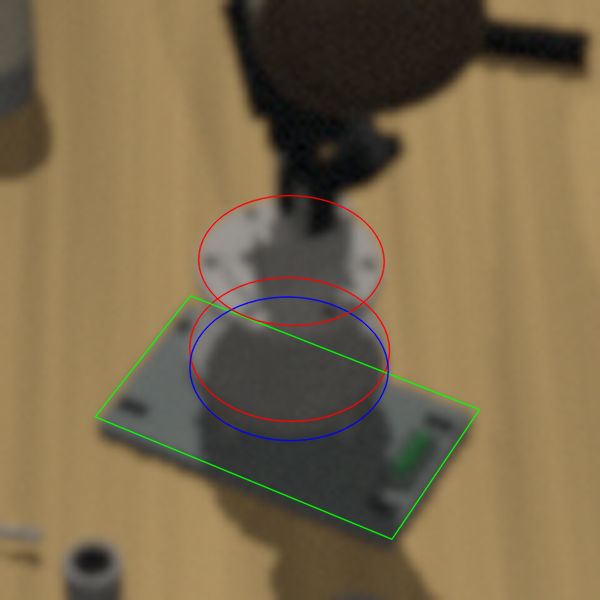

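Bias aside, cover and plate agree to within about 1 mm. I'll descend to roughly 6 mm above the highest possible plate top.

```bash
python3 -m creep '[{"x":0,"y":0,"z":12,"turn":0},{"x":0,"y":0,"z":14,"turn":0},{"x":0,"y":0,"z":8,"turn":0},{"x":0,"y":0,"z":4,"turn":0},{"x":0,"y":0,"z":2,"turn":0},{"x":0,"y":0,"z":0,"turn":0},{"x":0,"y":0,"z":0,"turn":0}]'
python3 -m creep '[{"x":0,"y":0,"z":0.5,"turn":0},{"x":0,"y":0,"z":0.5,"turn":0},{"x":0,"y":0,"z":0.5,"turn":0},{"x":0,"y":0,"z":0.5,"turn":0},{"x":0,"y":0,"z":0.5,"turn":0},{"x":0,"y":0,"z":0.5,"turn":0}]'
```

```text
t: 9.12
tcp_pos: [0.5145, -0.1382, 0.0928]
tcp_rot: [[-0.885, -0.465, 0.001], [-0.465, 0.885, -0.0], [-0.001, -0.0, -1.0]]
wrist_force: [-0.0, 0.1, -3.4]
opening: 0.0112
t: 9.88
tcp_pos: [0.5141, -0.1382, 0.0893]
tcp_rot: [[-0.885, -0.465, -0.0], [-0.465, 0.885, 0.0], [0.0, 0.0, -1.0]]
wrist_force: [0.6, -0.6, -1.8]
opening: 0.0112
```

```bash
python3 -m creep '[{"x":0,"y":0,"z":0,"turn":0},{"x":0,"y":0,"z":0,"turn":0}]'
python3 -m creep '[{"x":0,"y":0,"z":0.5,"turn":0},{"x":0,"y":0,"z":0,"turn":0}]'
python3 -m creep '[{"x":0,"y":0,"z":0.5,"turn":0},{"x":0,"y":0,"z":0,"turn":0}]'
```

```text
t: 10.12
tcp_pos: [0.5142, -0.1382, 0.0894]
tcp_rot: [[-0.885, -0.465, 0.0], [-0.465, 0.885, -0.0], [-0.0, -0.0, -1.0]]
wrist_force: [-0.7, 0.5, -2.9]
opening: 0.0109
t: 10.38
tcp_pos: [0.5141, -0.1382, 0.0889]
tcp_rot: [[-0.885, -0.465, -0.0], [-0.465, 0.885, 0.0], [0.0, 0.0, -1.0]]
wrist_force: [1.0, 0.3, -1.9]
opening: 0.0109
t: 10.62
tcp_pos: [0.5141, -0.1382, 0.0884]
tcp_rot: [[-0.885, -0.465, -0.0], [-0.465, 0.885, 0.0], [0.0, 0.0, -1.0]]
wrist_force: [0.1, -0.3, -3.3]
opening: 0.0109
```

The force noise is about ±0.8 N and nothing has been touched yet. I'll keep feeling downward.

```bash
python3 -m creep '[{"x":0,"y":0,"z":0.4,"turn":0},{"x":0,"y":0,"z":0.4,"turn":0}]' | grep -E "pos|force"
```

```text
tcp_pos: [0.5142, -0.1382, 0.0876]
wrist_force: [0.4, 0.4, -4.0]
```

```bash
python3 -m creep '[{"x":0,"y":0,"z":0.4,"turn":0},{"x":0,"y":0,"z":0.4,"turn":0}]' | grep -E "pos|force"
```

```text
tcp_pos: [0.5142, -0.1382, 0.0868]
wrist_force: [-0.4, 0.0, -3.2]
```

```bash
python3 -m creep '[{"x":0,"y":0,"z":0.4,"turn":0},{"x":0,"y":0,"z":0.4,"turn":0}]' | grep -E "pos|force"
```

```text
tcp_pos: [0.5142, -0.1382, 0.086]
wrist_force: [-0.6, -0.1, -2.8]
```

Still in the air. I'll trim about 1 mm towards the plate axis and continue.

```bash
python3 -m creep '[{"x":0.9,"y":0.4,"z":0,"turn":0},{"x":0,"y":0,"z":0.4,"turn":0}]' | grep -E "pos|force"
```

```text
tcp_pos: [0.5131, -0.1382, 0.0856]
wrist_force: [0.3, -0.3, -3.5]
```

```bash
python3 -m creep '[{"x":0,"y":0,"z":0.4,"turn":0},{"x":0,"y":0,"z":0.4,"turn":0}]' | grep -E "pos|force"
```

```text
tcp_pos: [0.5132, -0.1382, 0.0848]
wrist_force: [0.1, -0.4, -3.3]
```

```bash
python3 -m creep '[{"x":0,"y":0,"z":0.4,"turn":0},{"x":0,"y":0,"z":0.4,"turn":0}]' | grep -E "pos|force"
```

```text
tcp_pos: [0.5132, -0.1383, 0.084]
wrist_force: [0.2, 1.0, -3.7]
```

```bash
python3 look.py 5 wrist side
python3 - <<'E'
import cv2,numpy as np
b=cv2.imread('pics/side5.png')[140:260,280:440]; a=cv2.imread('pics/wrist5.png')[100:400,120:520]
cv2.imwrite('pics/m5.png',np.hstack([a,cv2.resize(b,(400,300),interpolation=cv2.INTER_CUBIC)]))
E
```

```text
12.125 [ 0.5132 -0.1383  0.084 ] a -2.6578134728909197 [ 0.2   0.98 -3.7 ] [ 0.04  0.35 -0.38  0.   -0.84 -1.13] 0.011197671768881288
```

View pics/m5.png

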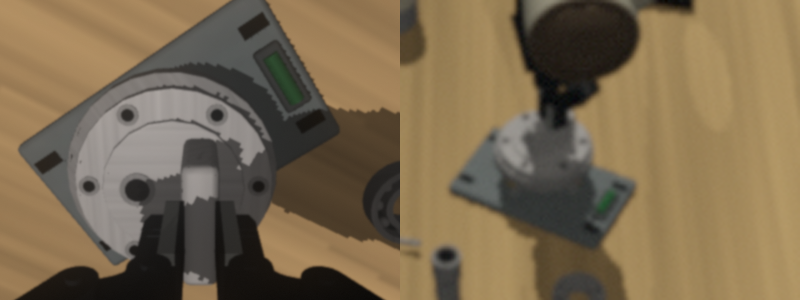

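The left panel shows the plate ring around the far side of the flange with a gap still visible. Continuing down.

```bash
python3 -m creep '[{"x":0,"y":0,"z":0.4,"turn":0},{"x":0,"y":0,"z":0.4,"turn":0}]' | grep -E "pos|force"
```

```text
tcp_pos: [0.5132, -0.1382, 0.0832]
wrist_force: [-0.4, -0.1, -3.4]
```

```bash
python3 -m creep '[{"x":0,"y":0,"z":0.4,"turn":0},{"x":0,"y":0,"z":0.4,"turn":0}]' | grep -E "pos|force"
```

```text
tcp_pos: [0.5132, -0.1382, 0.0825]
wrist_force: [-1.2, 1.1, -2.5]
```

```bash
python3 -m creep '[{"x":0,"y":0,"z":0.4,"turn":0},{"x":0,"y":0,"z":0.4,"turn":0}]' | grep -E "pos|force"
```

```text
tcp_pos: [0.5133, -0.1383, 0.0821]
wrist_force: [-2.0, 0.7, 2.1]
```

```bash
python3 -m creep '[{"x":0,"y":0,"z":0.4,"turn":0},{"x":0,"y":0,"z":0.4,"turn":0}]' | grep -E "pos|force"
```

```text
tcp_pos: [0.5133, -0.1383, 0.0817]
wrist_force: [-2.8, 2.0, 6.9]
```

Contact came at TCP z ≈ 0.0824, which puts the plate top at about 0.0647. I'll bring the pressure to around 9–10 N.

```bash
python3 -m creep '[{"x":0,"y":0,"z":0.3,"turn":0},{"x":0,"y":0,"z":0,"turn":0},{"x":0,"y":0,"z":0,"turn":0}]' | grep -E "t:|pos|force"; python3 -c "
from bench import r
s=r.state();print(s['wrist_force'],s['moment'],s['tcp_rot'])"
```

```text
t: 13.6
tcp_pos: [0.5134, -0.1383, 0.0817]
tcp_rot: [[-0.885, -0.466, 0.001], [-0.466, 0.885, -0.0], [-0.0, -0.001, -1.0]]
wrist_force: [-3.8, 2.7, 7.9]
[-3.79889743  2.74392194  7.8642525 ] [ 0.63018809  1.11173986 -0.07926064] [[-8.84998697e-01 -4.65592946e-01  7.17408772e-04]
 [-4.65593253e-01  8.84998763e-01 -3.35178550e-04]
 [-4.78849107e-04 -6.30653264e-04 -9.99999686e-01]]
```

About 8 N at the hand (11 N on the plate). Starting the swivel about the flange axis.

```bash
python3 -m creep '[{"x":-0.36,"y":-0.005,"z":0.1,"turn":0.03},{"x":-0.6,"y":-0.015,"z":0,"turn":0.05},{"x":-0.6,"y":-0.015,"z":0,"turn":0.05},{"x":-0.6,"y":-0.015,"z":0,"turn":0.05}]' | grep -E "t:|pos|rot|force"
```

```text
t: 14.1
tcp_pos: [0.5168, -0.1378, 0.0818]
tcp_rot: [[-0.954, -0.299, 0.004], [-0.299, 0.954, -0.001], [-0.003, -0.002, -1.0]]
wrist_force: [-1.1, 0.6, 5.8]
```

```bash
python3 -m creep '[{"x":0,"y":0,"z":0.1,"turn":0},{"x":0,"y":0,"z":0.05,"turn":0}]' | grep -E "t:|pos|rot|force"
python3 -c "
from bench import r
s=r.state();print(s['joint_efforts'],s['moment'],s['qpos'])"
```

```text
t: 14.35
tcp_pos: [0.5169, -0.1378, 0.0818]
tcp_rot: [[-0.954, -0.3, 0.004], [-0.3, 0.954, -0.001], [-0.003, -0.002, -1.0]]
wrist_force: [-1.8, 0.5, 5.9]
[ -0.1134189  -30.94725609  13.83826822   2.81313904   0.36815939
  -0.07553233] [0.10707905 0.44200671 0.0937406 ] [ 0.04362817  0.35621017 -0.38206845  0.00158676 -0.82872725 -1.31048335]
```

The force has dropped to 6 N and the centre has crept about 1.5 mm in +x. I'll correct both while swivelling.

```bash
python3 -m creep '[{"x":-0.32,"y":0.08,"z":0.12,"turn":0.05},{"x":-0.32,"y":0.08,"z":0.12,"turn":0.05},{"x":-0.32,"y":0.08,"z":0.12,"turn":0.05},{"x":-0.32,"y":0.08,"z":0.12,"turn":0.05}]' | grep -E "t:|pos|rot|force"
```

```text
t: 14.85
tcp_pos: [0.5192, -0.1372, 0.0818]
tcp_rot: [[-0.995, -0.104, 0.006], [-0.104, 0.995, -0.001], [-0.006, -0.002, -1.0]]
wrist_force: [1.2, 0.3, 6.0]
```

```bash
python3 -m creep '[{"x":0.5,"y":0,"z":0.3,"turn":0},{"x":0,"y":0,"z":0,"turn":0}]' | grep -E "t:|pos|rot|force"
python3 -c "
from bench import r
s=r.state();print(s['joint_efforts'],s['moment'],s['qpos'])"; python3 look.py 6 wrist side
```

```text
t: 15.1
tcp_pos: [0.5192, -0.1372, 0.0817]
tcp_rot: [[-0.994, -0.106, 0.007], [-0.106, 0.994, -0.001], [-0.007, -0.002, -1.0]]
wrist_force: [0.7, 0.1, 7.0]
[ -0.3320874  -30.65799236  12.64003783   2.50103407  -0.14892063
  -0.09657977] [ 0.10217483 -0.12583585  0.08456478] [ 0.04480363  0.35771839 -0.38010797  0.00225541 -0.82562905 -1.51135594]
15.1 [ 0.5192 -0.1372  0.0817] a -3.035817750680786 [0.72 0.13 7.02] [ 0.04  0.36 -0.38  0.   -0.83 -1.51] 0.01061416142309224
```

View pics/wrist6.png

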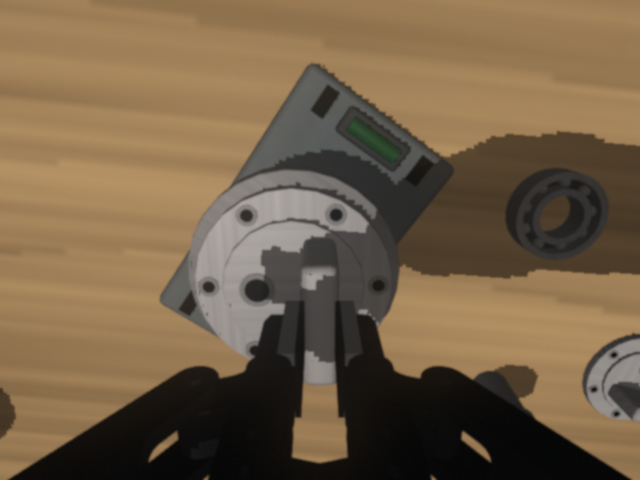

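Run:
```python
from fit import *
import pickle
p,s=pickle.load(open('wrist6.pkl','rb'))
overlay(cv2.imread('pics/wrist6.png'),'wrist',[],(170,150,420,350),3.2,'pics/w6n.png',p)
overlay(cv2.imread('pics/side6.png'),'side',[],(280,160,400,250),6.5,'pics/s6n.png',p)
```

```text
(no output)
```

View pics/w6n.png

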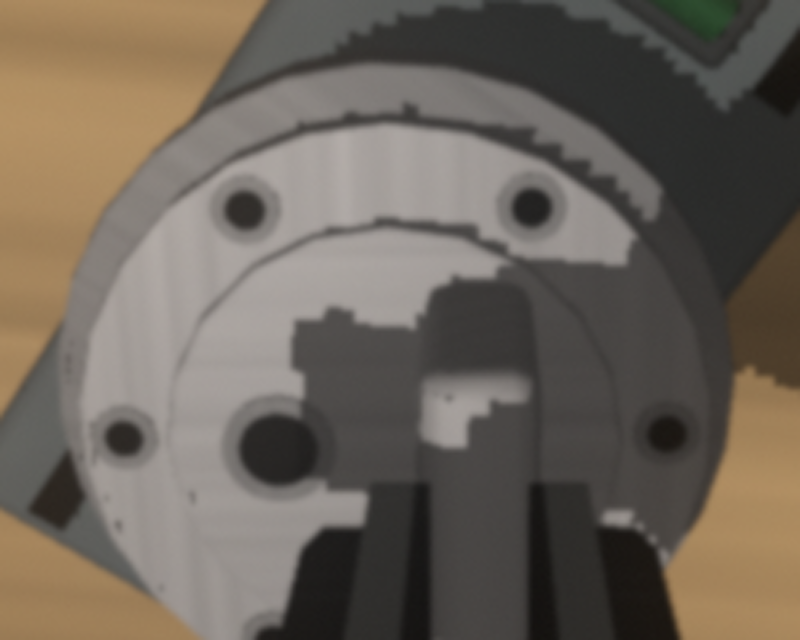

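View pics/s6n.png

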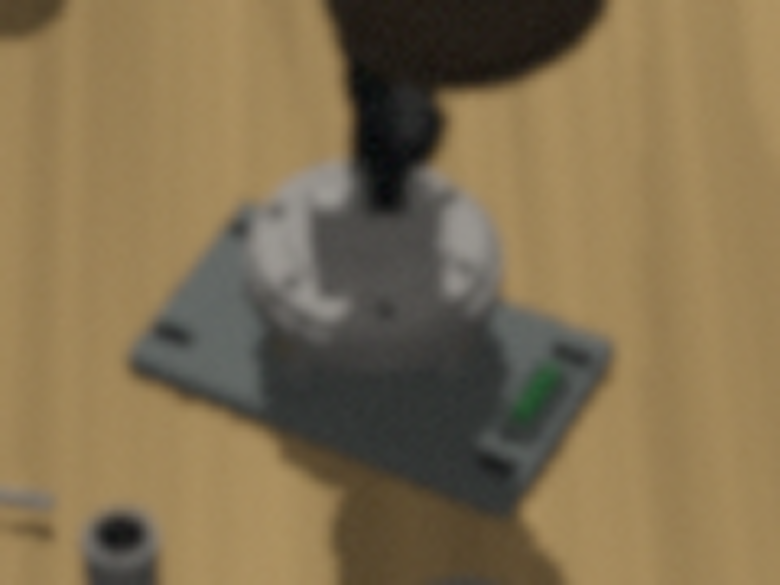

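```bash
cat > rel.py <<'E'
from fit import *
from scipy.optimize import least_squares
def rel(pts_c,pts_p,par,f,x0,y0,z0):
    k=lambda u,v,z:back('w',((u+.5)/f+x0-.5,(v+.5)/f+y0-.5),z,par)[:2]
    out=[]
    for pts,z,R in ((pts_c,z0+.008,.045),(pts_p,z0,.05)):
        w=np.array([k(u,v,z) for u,v in pts])
        x=least_squares(lambda q:np.linalg.norm(w-q[:2],axis=1)-R,w.mean(0)); y=least_squares(lambda q:np.linalg.norm(w-q[:2],axis=1)-q[2],[*w.mean(0),R])
        print(x.x,np.round(x.fun*1e3,1),'free',y.x); out.append(x.x)
    print('cover-plate mm',(out[0]-out[1])*1e3)
E
python3 - <<'E'
from rel import *
import pickle
p,s=pickle.load(open('wrist6.pkl','rb'))
rel([(80,400),(120,270),(180,195),(300,140),(385,125),(470,140),(560,170),(640,235),(710,400)],[(60,390),(100,225),(150,165),(205,117),(300,76),(385,63),(500,77),(600,125),(665,190),(725,310),(733,400)],p,3.2,170,150,.0640)
E
```

```text
[ 0.52182213 -0.14705513] [-0.3 -0.2  0.5 -0.2  0.2 -0.5  0.2  0.1 -0.3] free [ 0.5215629  -0.14709252  0.04478339]
[ 0.51989764 -0.14730287] [-0.3 -0.3 -0.6 -0.1 -0.   0.2  0.5  0.5 -0.1 -0.5 -0.8] free [ 0.51906281 -0.14733026  0.04932531]
cover-plate mm [1.92448493 0.24774096]
```

In one wrist picture the cover sits 1.9 mm in +x and 0.2 mm in y from the plate centre, inside the 5 mm allowance. I'll continue the swivel and keep easing it back.

```bash
python3 -m creep '[{"x":-0.42,"y":0.01,"z":0.05,"turn":0.06},{"x":-0.42,"y":0.01,"z":0.05,"turn":0.06},{"x":-0.42,"y":0.03,"z":0.05,"turn":0.06}]' | grep -E "t:|pos|rot|force"
```

```text
t: 15.58
tcp_pos: [0.5206, -0.1372, 0.0817]
tcp_rot: [[-0.997, 0.076, 0.008], [0.076, 0.997, -0.002], [-0.008, -0.001, -1.0]]
wrist_force: [0.0, -0.2, 6.4]
```

```bash
python3 -m creep '[{"x":-0.37,"y":-0.05,"z":0.08,"turn":0.06},{"x":-0.37,"y":-0.06,"z":0.08,"turn":0.06},{"x":-0.39,"y":-0.07,"z":0.08,"turn":0.06},{"x":-0.39,"y":-0.08,"z":0.08,"turn":0.06}]' | grep -E "t:|pos|rot|force"
```

```text
t: 16.08
tcp_pos: [0.5223, -0.1377, 0.0816]
tcp_rot: [[-0.951, 0.31, 0.008], [0.31, 0.951, -0.002], [-0.008, 0.001, -1.0]]
wrist_force: [0.5, -0.2, 6.7]
```

It's centred now, with 0.2 rad left to turn.

```bash
python3 -m creep '[{"x":-0.6,"y":-0.015,"z":0.05,"turn":0.05},{"x":-0.6,"y":-0.015,"z":0.05,"turn":0.05},{"x":-0.6,"y":-0.015,"z":0.05,"turn":0.05},{"x":-0.6,"y":-0.015,"z":0,"turn":0.05},{"x":0,"y":0,"z":0,"turn":0}]' | grep -E "t:|pos|rot|force"; python3 look.py 7 wrist side
```

```text
t: 16.7
tcp_pos: [0.5243, -0.1387, 0.0815]
tcp_rot: [[-0.871, 0.492, 0.008], [0.492, 0.871, -0.002], [-0.008, 0.002, -1.0]]
wrist_force: [0.4, 0.1, 9.0]
16.7 [ 0.5243 -0.1387  0.0815] a 2.627445885229234 [0.44 0.08 9.03] [ 0.04  0.37 -0.37  0.   -0.83 -2.13] 0.011010507605942034
```

View pics/wrist7.png

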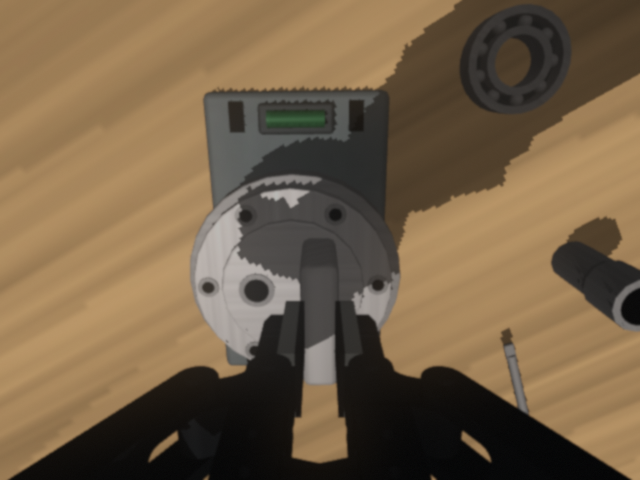

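The rib angle is now -0.514. I'll check the base angle and the centring in this image.

Run:
```python
from rel import *
import pickle
p,s=pickle.load(open('wrist7.pkl','rb'))
im=cv2.imread('pics/wrist7.png')
overlay(im,'w',[],(180,80,420,320),2.5,'pics/w7n.png',p)
overlay(im,'w',[],(170,160,420,340),3.2,'pics/w7m.png',p)
overlay(cv2.imread('pics/side7.png'),'side',[],(280,160,400,250),6.5,'pics/s7n.png',p)
```

```text
(no output)
```

View pics/w7n.png

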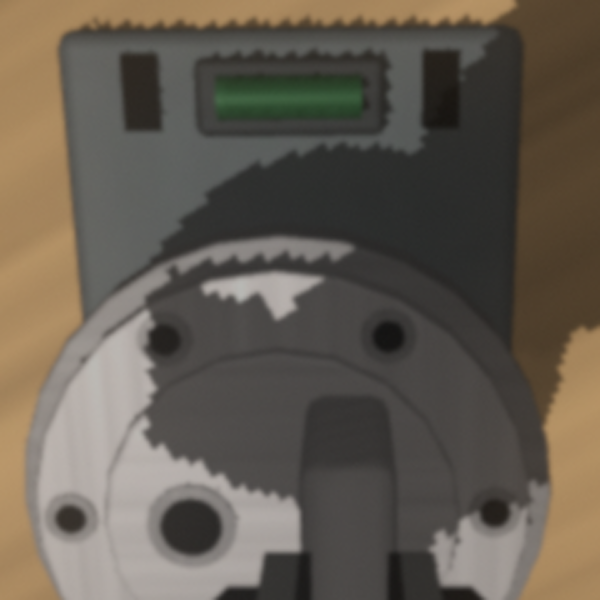

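View pics/w7m.png

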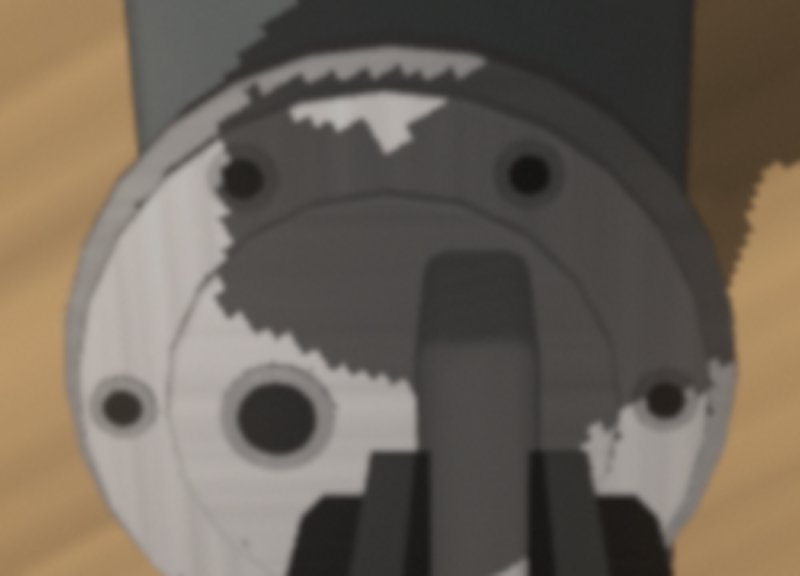

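View pics/s7n.png

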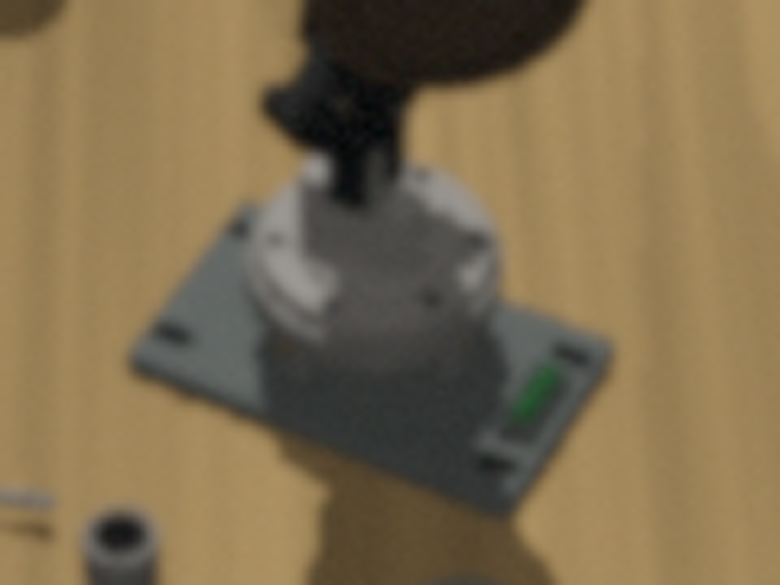

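Run:
```python
from rel import *
import pickle
p,s=pickle.load(open('wrist7.pkl','rb'))
rel([(80,370),(103,250),(150,195),(220,140),(385,90),(480,107),(580,160),(650,230),(695,310),(707,370)],[(66,360),(85,240),(140,155),(250,85),(300,62),(390,46),(480,60),(590,110),(660,160),(715,250),(735,350)],p,3.2,170,160,.0638)
k=lambda u,v,z:back('w',((u+.5)/2.5+179.5,(v+.5)/2.5+79.5),z,p)[:2]
d=k(75,30,.012)-k(510,27,.012);print('end edge',np.arctan2(d[1],d[0]), 'len')
d=k(62,60,.012)-k(83,310,.012);print('L',np.arctan2(d[1],d[0]))
d=k(521,60,.012)-k(512,345,.012);print('R',np.arctan2(d[1],d[0]))
# holes pair (across rib dir)  and rib
d=k(164,340,.072)-k(388,337,.072);print('holes',np.arctan2(d[1],d[0]))
d=k(70,519,.072)-k(494,513,.072);print('holes',np.arctan2(d[1],d[0]))
```

```text
[ 0.519485   -0.14868775] [-0.9  0.5 -0.2 -0.2  0.7  0.2 -0.4 -0.6 -0.1 -0. ] free [ 0.5189163  -0.14833011  0.04449106]
[ 0.52029007 -0.14800226] [-0.7  0.1  0.3 -0.6  0.   0.5 -0.  -0.5  0.5 -0.  -0.7] free [ 0.51975206 -0.14769234  0.0494991 ]
cover-plate mm [-0.8050685  -0.68548951]
end edge -2.0781270313079556 len
L 2.6315127177023716
R 2.6451078906628296
holes -2.0713813567122688
holes -2.070151047377278
```

In one camera the rib and base agree within about 0.01 rad, and the centre is about 1 mm off. I'll ease off the pressure, then open.

```bash
python3 -m creep '[{"x":0,"y":0,"z":-0.4,"turn":0},{"x":0,"y":0,"z":-0.4,"turn":0},{"x":0,"y":0,"z":0,"turn":0}]' | grep -E "t:|pos|rot|force"
```

```text
t: 17.18
tcp_pos: [0.5242, -0.1387, 0.0818]
tcp_rot: [[-0.871, 0.492, 0.008], [0.492, 0.871, -0.001], [-0.007, 0.003, -1.0]]
wrist_force: [0.5, -0.5, 6.3]
```

```bash
python3 -m creep '[{"x":0,"y":0,"z":-0.4,"turn":0},{"x":0,"y":0,"z":-0.4,"turn":0},{"x":0,"y":0,"z":-0.2,"turn":0},{"x":0,"y":0,"z":0,"turn":0}]' | grep -E "t:|pos|rot|force"
```

```text
t: 17.68
tcp_pos: [0.5231, -0.1385, 0.0818]
tcp_rot: [[-0.87, 0.493, 0.005], [0.493, 0.87, -0.001], [-0.005, 0.002, -1.0]]
wrist_force: [5.4, -1.3, 5.5]
```

A 5 N sideways load has built up as the arm relaxes, so I'll relieve it with a shift in +x.

```bash
python3 -m creep '[{"x":-0.6,"y":0.33,"z":0,"turn":0},{"x":-0.6,"y":0.33,"z":0,"turn":0},{"x":-0.6,"y":0.33,"z":0,"turn":0},{"x":0,"y":0,"z":0,"turn":0}]' | grep -E "t:|pos|rot|force"
```

```text
t: 18.18
tcp_pos: [0.5233, -0.1385, 0.0815]
tcp_rot: [[-0.87, 0.493, 0.001], [0.493, 0.87, -0.001], [-0.001, 0.0, -1.0]]
wrist_force: [0.9, -0.8, 8.1]
```

```bash
python3 -m creep '[{"x":-0.3,"y":0.17,"z":-0.3,"turn":0},{"x":-0.3,"y":0.17,"z":-0.3,"turn":0},{"x":-0.1,"y":0.06,"z":-0.2,"turn":0},{"x":0,"y":0,"z":0,"turn":0}]' | grep -E "t:|pos|rot|force"
```

```text
t: 18.68
tcp_pos: [0.5233, -0.1385, 0.0817]
tcp_rot: [[-0.87, 0.494, -0.001], [0.494, 0.87, -0.0], [0.0, -0.001, -1.0]]
wrist_force: [0.6, -1.3, 6.1]
```

```bash
python3 -m creep '[{"x":-0.2,"y":0.1,"z":-0.4,"turn":0},{"x":-0.2,"y":0.1,"z":-0.4,"turn":0},{"x":0,"y":0,"z":0,"turn":0}]' | grep -E "t:|pos|rot|force"
```

```text
t: 19.05
tcp_pos: [0.5233, -0.1384, 0.0819]
tcp_rot: [[-0.87, 0.494, -0.002], [0.494, 0.87, -0.0], [0.001, -0.001, -1.0]]
wrist_force: [0.6, -1.4, 3.9]
```

```bash
python3 -m creep '[{"x":0,"y":0,"z":-0.4,"turn":0},{"x":-0.5,"y":0.28,"z":-0.3,"turn":0},{"x":-0.5,"y":0.28,"z":0,"turn":0},{"x":-0.3,"y":0.17,"z":0,"turn":0},{"x":0,"y":0,"z":0,"turn":0}]' | grep -E "t:|pos|rot|force"
```

```text
t: 19.68
tcp_pos: [0.5244, -0.138, 0.0823]
tcp_rot: [[-0.869, 0.494, -0.002], [0.494, 0.869, 0.001], [0.002, -0.001, -1.0]]
wrist_force: [-2.3, 0.3, -0.3]
```

Hand load is near zero and the centre is at (0.5185, -0.1484). Opening now, then retreating upward.

```bash
python3 -m creep '[{"x":0,"y":0,"z":0,"turn":0},{"x":0,"y":0,"z":0,"turn":0},{"x":0,"y":0,"z":0,"turn":0},{"x":0,"y":0,"z":0,"turn":0},{"x":0,"y":0,"z":0,"turn":0},{"x":0,"y":0,"z":0,"turn":0}]' 0.8 | grep -E "t:|pos|open|force"
python3 -m creep '[{"x":0,"y":0,"z":-10,"turn":0},{"x":0,"y":0,"z":-25,"turn":0},{"x":0,"y":0,"z":-40,"turn":0},{"x":0,"y":0,"z":-40,"turn":0},{"x":0,"y":0,"z":-20,"turn":0},{"x":0,"y":0,"z":0,"turn":0}]' | grep -E "t:|pos|open|force"
python3 look.py 8 wrist side
python3 - <<'E'
from fit import *
import pickle
p,s=pickle.load(open('wrist8.pkl','rb'))
im=cv2.imread('pics/wrist8.png')
overlay(im,'w',[],(200,80,420,300),2.7,'pics/w8n.png',p)
E
```

```text
t: 20.42
tcp_pos: [0.5256, -0.1383, 0.083]
tcp_rot: [[-0.87, 0.494, 0.0], [0.494, 0.87, -0.0], [-0.0, 0.0, -1.0]]
wrist_force: [-0.9, 0.3, 0.3]
opening: 0.0681
t: 21.18
tcp_pos: [0.5266, -0.1383, 0.2204]
tcp_rot: [[-0.87, 0.493, 0.005], [0.493, 0.87, -0.0], [-0.004, 0.002, -1.0]]
wrist_force: [0.2, -0.0, -0.4]
opening: 0.0681
21.175 [ 0.5266 -0.1383  0.2204] a 2.625522479202846 [ 0.23 -0.01 -0.41] [ 0.04  0.23 -0.17  0.   -1.16 -2.13] 0.06814544638670075
```

View pics/wrist8.png

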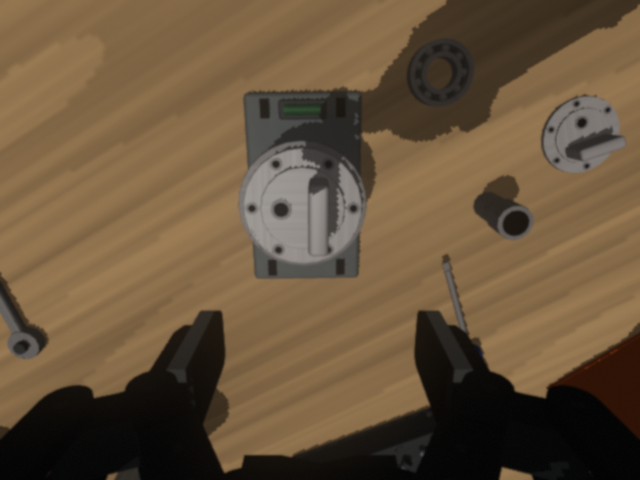

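View pics/w8n.png

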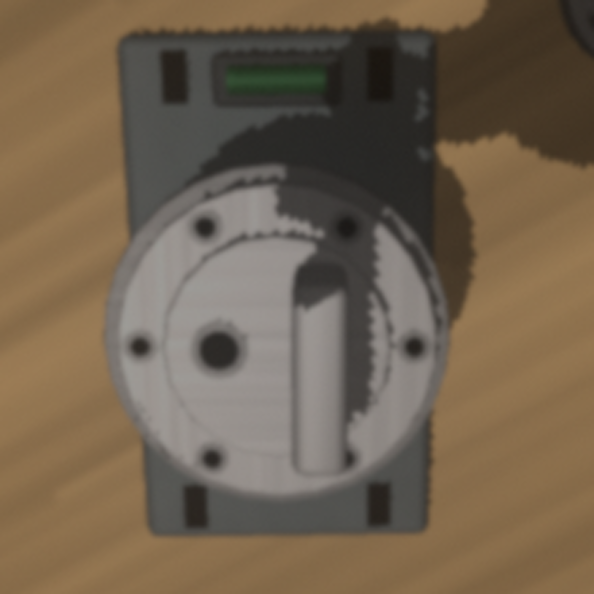

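View pics/side8.png

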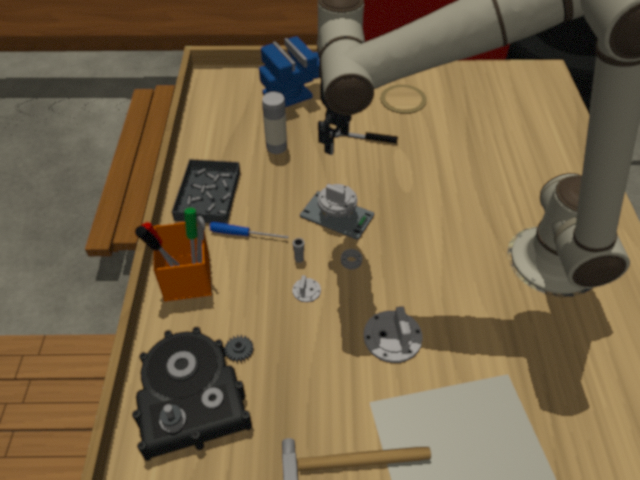

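Run:
```python
from rel import *
import pickle
p,s=pickle.load(open('wrist8.pkl','rb'))
rel([(118,338),(437,330),(275,183),(275,493),(180,213),(375,460)],[(105,335),(449,330),(280,164),(278,498),(180,195),(400,215)],p,2.7,200,80,.0647)
k=lambda u,v,z:back('w',((u+.5)/2.7+199.5,(v+.5)/2.7+79.5),z,p)[:2]
f=lambda a,b:round(float(np.arctan2(*(a-b)[::-1])%np.pi),4)
print('end',f(k(130,36,.012),k(425,33,.012))-np.pi/2,f(k(160,533,.012),k(420,530,.012))-np.pi/2)
print('sides',f(k(119,60,.012),k(147,515,.012)),f(k(437,60,.012),k(429,515,.012)))
z=.0727
print('holes',f(k(140,347,z),k(414,347,z))-np.pi/2,f(k(205,227,z),k(346,228,z))-np.pi/2,f(k(205,227,z),k(212,459,z)))
print('rib',f(k(294,285,z+.04),k(294,465,z+.04)),f(k(346,290,z+.04),k(346,465,z+.04)))
```

```text
[ 0.518897   -0.14681279] [-0.4 -0.1 -0.5 -0.2 -0.2 -0.6] free [ 0.51888411 -0.14679558  0.04466279]
[ 0.51957805 -0.14742589] [-0.4 -0.7 -0.3 -1.4 -0.9 -0.3] free [ 0.5192329  -0.14719142  0.04918602]
cover-plate mm [-0.68104608  0.61309834]
end -0.5061963267948966 -0.5041963267948966
sides 2.6354 2.638
holes -0.5163963267948966 -0.5231963267948965 2.6243
rib 2.6179 2.6319
```

Final view: the cover lies flat, about 0.9 mm from the plate centre. The rib is within about 0.7° of the base's long side. In the side picture the bystanders are where they started: gear (239,348), socket (298,250), bearing (351,258), and the driver, can, ratchet and hammer too. Handing in.

```bash
python3 -c "
from bench import r
r.close_job()"
```

```text
the job is handed in; nothing more can be done
```

The job is done and handed in at about 21 s. The middle-sized cover now lies flat on the plate, with its rib along the long side of the base.

- **Set down:** I placed it gently by feel, with the rib 57° from the long side. Contact came with the plate top at about 64.7 mm above the bench.
- **Pressure:** during the swivel I read about 6–9 N at the hand, or 9–12 N on the plate including the cover's weight, and never near 20 N. I only read the force at the end of each move.
- **Final checks:** the wrist camera puts the cover about 0.9 mm from the plate's centre, so no edge hangs over, and the rib within about 0.7° of the long side. By eye in the side view, the other things stand where they were. The last top view was blocked by the arm, so I didn't repeat that check.

**What was not perfect:**
- During the swivel, arm compliance let the centre drift up to 1.9 mm, against the 5 mm allowance, and tilted the tool by about 0.4°. I corrected the drift on the way.
- When I eased off the pressure, a sideways load of about 5 N built up and moved the cover about 1 mm. I slid it back lightly before letting go.
- The cameras disagreed by 1–2 mm. The closed gripper read about 11 mm on the 14 mm rib; the rib held without slipping.

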